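# Bolt the sample box shut

## Task

Press the lid of the white sample box fully shut, then slide its barrel bolt across into the keeper on the lid and turn the red-knobbed handle down into the notch in the brass rail, so that the box is locked. The notch is not in exactly the same place on every box, so feel for it and never force the handle down against the rail. Leave the things standing round the box where they are.

Things in the scene. Friction and masses are not known exactly. Their poses are not given: they have to be found in the camera images.
- sample_box: White sample box, 120 (x) x 270 (y) x 70 mm, fixed to the bench. Origin: centre of its underside; its x axis points away from the robot, y left, z up (yaw within 0.25 rad). Its top is the hinged lid at the right (box y -135 to +15 mm) and at the left a fixed deck carrying the bolt. Its front face is at box x = -60 mm.
- bolt_axis (a point): Point on the axis of the barrel bolt, at box (-48, 105, 84) mm: 14 mm above the deck, near the front edge. The axis runs along box y. At zero travel the handle's stem starts from this point.
- lid (a joint): Angle of the lid (rad): 0 shut, flush with the deck; grows as it opens (starts 0.3 to 0.6). The hinge runs along box x at its right edge (box y = -135, z = 62 mm). It is stiff and the lid stays where it is left; about 3 N at its free edge moves it. Unless it is shut fully the bolt runs against the keeper.
- lid_press (a point): Centre of the dark rubber strip, 44 x 16 mm, on the lid's top near its free edge, 128 mm from the hinge: the place to press (box (18, -7, 71) mm when shut).
- bolt (a joint): Travel of the steel bolt rod (10 mm diameter) towards box -y (m): starts 0 to 0.010, stop at 0.080. It enters the steel keeper loop on the lid at 0.022. It slides stiffly (about 3 N) and stays where it is left. The handle stem is at box y = 105 mm minus the travel.
- handle (a joint): Angle of the handle about the bolt's axis (rad): 0 upright, grows as it turns down towards box -x (the robot), 1.57 level, stop at 1.70 (fully down in the notch). Starts 0 to 0.3; stays where it is left (0.7 N at the knob moves it). Away from the notch the stem meets the top of the brass rail at about 1.15 rad; only at the notch does it turn further.
- knob (a point): Centre of the red ball knob, 18 mm diameter, on the handle 50 mm from the bolt's axis; the stem is 8 mm thick. Pinched from above with the fingers left and right of it (closing along box y) it can be slid along and turned down in one grasp, for it pivots between the fingers.
- guide_plate: Dark steel plate, 130 x 20 mm, on the front of the box below the bolt, carrying the brass rail. Origin: its centre, box (-61.5, 70, 52) mm. The rail runs along box y under the path of the handle, 4 mm thick, outer face at box x = -72 mm, top at box z = 89 mm, with one notch open at the top, 12 mm wide for the 8 mm stem.
- rail_zone (a point): Rail top, middle of the zone where the notch may lie (box (-70, 50, 89) mm). The notch itself is not measured: the stem is at its middle at a bolt travel between 0.0425 and 0.0675 m. The lever makes the load on the rail 2.5 times that at the knob: 4 to 6 N at the knob is plenty for feeling, and it falls away when the stem comes over the notch; over 16 N at the knob (40 N on the rail) damages it.
- bottle_mid (a point): Small reagent bottle with a red cap, 45 mm diameter, 82 mm high; the point is its centre half-way up. Bystander.
- rack_mid (a point): Turquoise microtube rack, 69 x 160 x 46 mm; the point is its centre half-way up. Bystander.
- petri_mid (a point): Closed petri dish, 91 mm diameter, 16 mm high; the point is its centre half-way up. Bystander.

How it is judged:
By the outcome, as a careful person would: the job done as asked, in the order asked, and still so for the second after the job is handed in, with the robot touching nothing.
It also fails if it takes over 72 s, if anything falls off the work surface, if the arm or the gripper's body presses on something with over 40 N, if the wrist force passes 120 N, or if a joint passes its speed limit or range.

## Robot

A 6-joint arm with a two-finger parallel gripper is mounted at the origin on a cart in front of the work surface, level with it; the furniture and walls round the work are solid. World frame = base frame: x ahead of the robot, y to its left, z up, the work surface at z = 0. Lengths are in m, angles in rad, forces in N, time in s.
With the tool pointing down it reaches from about 0.25 to 0.775 m from the base axis. Payload 4 kg.
Tool frame: the origin (TCP) lies at the very end of the fingers, on their centre line; the grasp point (between the pads) lies 19 mm behind it; z points along the fingers, y is the line along which they close (so a half turn about z gives the same grasp; the last joint's range is limited). The gripper opens to 94 mm and grips with 3 to 60 N. Pads are 16 mm wide; open, the fingers measure 119 mm over their backs; the gripper's body (75 mm by 177 mm) begins 78 mm behind the grasp point.
Start: joints at [1.22, 0.087, 1.371, -0, 1.684, -0.103], TCP at [0.135, 0.533, 0.206] pointing down, gripper open.
Joint ranges: [-3.1, 3.1], [-0.76, 2.03], [0.27, 2.55], [-1.08, 4.22], [0.17, 2.65], [-2.57, 2.57]. Speed limits (rad/s): [2.79, 2.79, 3.14, 3.14, 3.14, 3.14].

## Interface

Orientations are given as [roll, pitch, yaw] about the fixed x, y, z axes, in that order (R = Rz(yaw) Ry(pitch) Rx(roll)).
In Python, from bench import robot, vision gives the robot as it stands.
- The arm moves only by the shell command python3 -m crank 'ROWS'. ROWS is JSON, a list of rows, each a list of 3 entries, a list of its own where there are three numbers: the closure, from 0 (fully open) to 1 (shut), then the shift along the tool's x, y, z in m, then the turn, a rotation vector about the tool's x, y, z in degrees. A call has 1 to 8 rows; each row shifts and turns the commanded pose from where the row before left it, along the tool's axes as they then stand; what a row does not reach is not made up. A row lasts 1/10 s, in which the tool goes at most 50 mm and 8.59 degrees, less where a joint would pass 70% of its speed; a pose out of reach is approached as far as the arm can. A call with a gripper value outside its range is refused whole. The fingers move at their own pace and stop on an object; the grip force is fixed at half the most. Time passes only in rows, so rows that do not move let the fingers close. It gives the time, the measured TCP pose, the force, the opening and the grip force at its end, in the units of the state.
- robot.get_obs(): the state, without advancing time (a new reading comes with each control period).
- vision.snapshot(name): name is "side" or "top" or "wrist"; returns a dict with "color" (400x640x3 uint8, red, green, blue), "z_map" (400x640 float32, m along the optical axis (not along the pixel's ray), 0 where there is no reading), "fx", "fy", "cx", "cy" (pixels), "dist" ([k1, k2, p1, p2, k3] as OpenCV has them; the pictures are not rectified), "R" (3x3) and "t" (3): a world point X has camera coordinates R X + t. Camera axes: x right, y down, z forward; pixel columns grow to the right and rows downward; lengths in m; the calibration is good to about 2 mm. A picture is of the moment at which its call begins.
- robot.close_job(): hands the job in; it is judged then, once.
The state is a dict: "time": time; "joint_positions": joint angles; "qvel": joint speeds; "joint_torque": joint torques, N m; "tool_pos": TCP position; "ee_rot": TCP orientation; "wrist_force": force on the tool from outside, world axes, zero at the start; "wrist_torque": the same for the moment, N m; "width": finger opening in m; "finger_force": force on a finger pad.
Only numpy, scipy, OpenCV 4.12 (cv2) and the standard library are available. Lean on these libraries where they do the work, as an engineer would, in place of code of your own. Each camera call takes 0.05 s, during which the arm holds its last target. There are 200 camera calls.

## Working session

There is one attempt and no reset: what is moved stays moved. The work goes in short steps, Python scripts to look and compute and a shell command to move; the robot and the scene stay as the last step left them, time stands still between calls to the robot, and variables do not carry over. Pictures are saved under pics/ and viewed, at most 10 in all, crops included, and the job is handed in when it is done.

```bash
ls; mkdir -p pics
cat > h.py <<'E'
import numpy as np, cv2
from bench import robot, vision
def snap(n,f=None):
    s=vision.snapshot(n); s={k:(np.array(v) if k not in("fx","fy","cx","cy") else v) for k,v in s.items()}
    s['K']=np.array([[s['fx'],0,s['cx']],[0,s['fy'],s['cy']],[0,0,1.]])
    if f: cv2.imwrite('pics/'+f,s['color'][:,:,::-1])
    return s
def pts(s,uv,z=None):
    "pixels -> world by depth map"
    uv=np.array(uv,float).reshape(-1,2)
    n=cv2.undistortPoints(uv.reshape(-1,1,2),s['K'],s['dist']).reshape(-1,2)
    d=s['z_map'][uv[:,1].astype(int),uv[:,0].astype(int)] if z is None else z
    c=np.c_[n,np.ones(len(n))]*np.reshape(d,(-1,1))
    return (c-s['t'])@s['R']
def plane(s,uv,h):
    a=pts(s,uv,np.ones(1)); o=-s['R'].T@s['t']; r=a-o
    return o+r*((h-o[2])/r[:,2:3])
def mask(s,lo,hi):
    return cv2.inRange(cv2.cvtColor(s['color'],cv2.COLOR_RGB2HSV),lo,hi)
E
python3 - <<'E'
from h import *
a=snap('top','top1.png'); b=snap('side','side1.png')
print(robot.get_obs())
for s in(a,b): print(-s['R'].T@s['t'],s['fx'])
E
```

```text
pics
{'time': 0.1, 'joint_positions': array([ 1.21992391e+00,  8.78746744e-02,  1.37204245e+00, -4.16140130e-05,
        1.68360930e+00, -1.03112069e-01]), 'qvel': array([ 4.90266697e-04, -9.43385087e-04, -3.60659973e-03,  3.94229071e-04,
       -1.56672324e-03,  9.11617681e-05]), 'joint_torque': array([ 2.87215342e-03, -3.41256666e+01, -3.03300226e+01,  7.19957566e-02,
        3.04265111e-02, -8.12862140e-05]), 'tool_pos': array([0.13473804, 0.53274722, 0.20445551]), 'ee_rot': array([-3.13966490e+00, -1.57903215e-04,  2.89382751e+00]), 'wrist_force': array([-0.855432  ,  0.04350167,  0.00400896]), 'wrist_torque': array([ 0.01363164,  0.03006424, -0.05185871]), 'finger_force': 0.0, 'width': 0.09443291026881737}
[0.31010352 0.01613256 1.23587129] 387.5710166463254
[-0.18928277 -0.99890623  1.07851145] 494.21599126535983
```

View pics/top1.png

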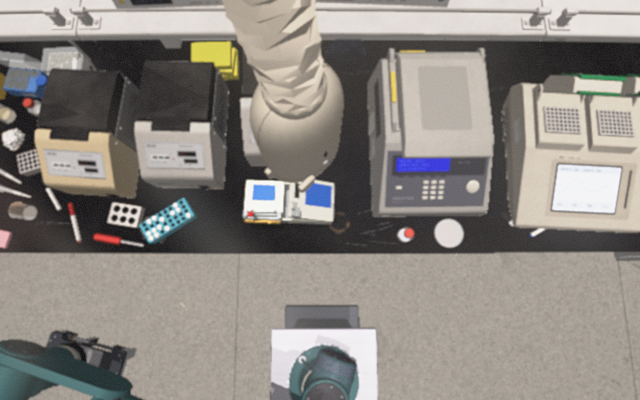

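View pics/side1.png

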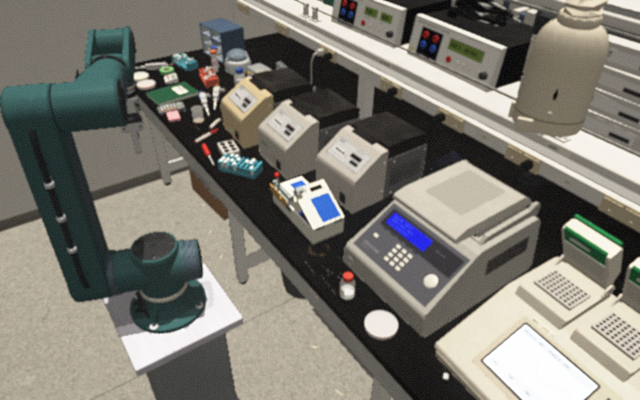

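The top view shows the box at (243–335, 180–222) with the knob at about (250, 213). A hanging duct sits behind it, the rack is at (167, 220), the bottle at (405, 234) and the dish at (449, 233). The side view shows the box at (270–345, 175–240) with its lid ajar. Next I measure and take enlarged crops.

Run:
```python
from h import *
a=snap('top'); b=snap('side')
ca=cv2.resize(a['color'][165:235,225:350],None,fx=6,fy=6,interpolation=cv2.INTER_CUBIC)
cb=cv2.resize(b['color'][165:250,260:360],None,fx=6,fy=6,interpolation=cv2.INTER_CUBIC)
cv2.imwrite('pics/ct.png',ca[:,:,::-1]);cv2.imwrite('pics/cs.png',cb[:,:,::-1])
for s,n,(x0,x1,y0,y1) in((a,'top',(225,350,165,235)),(b,'side',(255,360,160,250))):
  for nm,m in(('red',mask(s,(0,120,90),(8,255,255))|mask(s,(172,120,90),(180,255,255))),('blue',mask(s,(100,120,80),(125,255,255)))):
    z=np.zeros_like(m);z[y0:y1,x0:x1]=m[y0:y1,x0:x1]
    k,_,st,c=cv2.connectedComponentsWithStats(z)
    for i in range(1,k):
      if st[i,4]>3: print(n,nm,c[i].round(1),st[i],pts(s,c[i]).round(3))
uv=np.array([(290,120),(300,165),(270,90),(330,130)]);print('duct',pts(a,uv).round(3))
P=pts(a,[(x,y) for y in range(165,235) for x in range(225,350)])
m=(P[:,2]>.06)&(P[:,2]<.085)
q=P[m];print(len(q),q.min(0),q.max(0)); print(cv2.minAreaRect(q[:,:2].astype(np.float32)*1000))
```

```text
top red [250.  213.5] [248 212   5   4  20] [[0.485 0.21  0.14 ]]
top blue [263.5 192.3] [253 185  21  15 277] [[0.561 0.183 0.075]]
top blue [318.6 195.2] [306 184  25  23 473] [[0.547 0.014 0.098]]
side red [276.5 174. ] [274 171   6   7  30] [[0.487 0.214 0.135]]
side blue [297.5 183.9] [292 181  13   7  46] [[0.566 0.208 0.066]]
side blue [325.1 206.9] [312 194  28  27 435] [[0.547 0.014 0.097]]
side blue [300.5 212.5] [300 212   2   2   4] [[0.508 0.1   0.035]]
duct [[0.434 0.039 0.941]
 [0.418 0.034 0.865]
 [0.44  0.05  0.981]
 [0.438 0.005 0.907]]
1866 [ 0.46612514 -0.03724463  0.06004123] [0.60214074 0.24206946 0.0849839 ]
((530.6251220703125, 102.79501342773438), (276.74993896484375, 134.5799560546875), 87.73358154296875)
```

Run:
```python
import cv2,numpy as np
a=cv2.imread('pics/ct.png');b=cv2.imread('pics/cs.png')
c=np.zeros((600,800,3),np.uint8)
a=cv2.resize(a,(446,250));b=cv2.resize(b,(600,510))
c[:250,:446]=a
cv2.imwrite('pics/comb.png',np.vstack([a[:, :446],np.zeros((0,446,3),np.uint8)]))
d=np.zeros((600,800,3),np.uint8); d[:215,:384]=cv2.resize(a,(384,215)); d[216:216+380,:447]=cv2.resize(b,(447,380)); cv2.imwrite('pics/comb.png',d[:,:447])
```

```text
(no output)
```

View pics/comb.png

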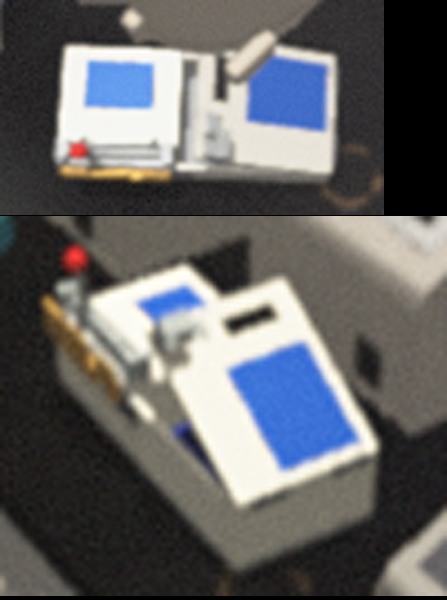

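The combined crop shows the lid ajar with a dark rubber strip at its free edge, and the keeper near its front. The bolt and red knob are at the front left, with the brass rail along the front. Next I estimate the box pose and lid angle.

```bash
cat >> h.py <<'E'
import json,os
def pose(): return json.load(open('pose.json'))
def b2w(p):
    o,yaw=pose(); c,s=np.cos(yaw),np.sin(yaw); p=np.array(p)/1000
    return np.array([o[0]+c*p[0]-s*p[1],o[1]+s*p[0]+c*p[1],p[2]])
def go(p):
    "shift in tool axes (mm) to world p, and tool-z turn to make tool y = box y"
    from scipy.spatial.transform import Rotation as R
    s=robot.get_obs(); M=R.from_euler('xyz',s['ee_rot']).as_matrix()
    yt=np.degrees(np.arctan2(M[1,1],M[0,1])); want=np.degrees(pose()[1])+90
    print('t',round(s['time'],2),'tcp',s['tool_pos'].round(4),'shift',(M.T@(np.array(p)-s['tool_pos'])*1000).round(1),'turnz',round(-(want-yt),2),'rpy',np.degrees(s['ee_rot']).round(2),'F',s['wrist_force'].round(1),'w',round(s['width'],4))
E
python3 - <<'E'
from h import *
a=snap('top')
bl=plane(a,(246.2,179.7),.07)[0];br=plane(a,(334.1,183.9),.065)[0];fr=plane(a,(333.8,223),.062)[0]
print(bl,br,fr)
d=bl-br; yaw=np.arctan2(d[1],d[0])-np.pi/2
yv=d[:2]/np.hypot(*d[:2]); xv=np.array([yv[1],-yv[0]]); print('yaw',yaw,'len',np.hypot(*d[:2]),np.hypot(*(br-fr)[:2]))
o=(bl+br)[:2]/2-xv*.06; print('o',o)
json.dump([o.tolist(),yaw],open('pose.json','w'))
# lid: depth points in box frame
P=pts(a,[(x,y) for y in range(180,228) for x in range(240,340)])
c,s=np.cos(yaw),np.sin(yaw); Q=P.copy();Q[:,:2]=(P[:,:2]-o)@np.array([[c,-s],[s,c]]);Q*=1000
m=(abs(Q[:,0]-30)<25)&(Q[:,1]>-125)&(Q[:,1]<-25)&(Q[:,2]>62)
k=np.polyfit(Q[m,1],Q[m,2],1);print('lid',np.arctan(k[0]),np.polyval(k,-135))
m=(abs(Q[:,0]-20)<25)&(Q[:,1]>35)&(Q[:,1]<125);print('deck z',np.median(Q[m,2]))
print('knob', b2w([-48,105,134]), 'press',b2w([18,-7,71]))
go(b2w([18,-15,230]))
E
```

```text
[0.60197354 0.23786891 0.07      ] [ 0.58955428 -0.03448172  0.065     ] [ 0.46772443 -0.03256445  0.062     ]
yaw -0.04556867062047498 len 0.2726336450349332 0.12184494015439316
o [0.5358262  0.10442677]
lid 0.5135488761471966 70.60174716333235
deck z 69.82043047088709
knob [0.49265908 0.21150431 0.134     ] press [0.55348864 0.09661408 0.071     ]
t 0.25 tcp [0.1348 0.533  0.2049] shift [-514.5 -328.2  -24.8] turnz -11.59 rpy [-179.94   -0.    165.8 ] F [-0.3 -0.7 -0.3] w 0.0938
```

```bash
python3 -m crank '[[0,[-0.037,-0.0235,-0.002],[0,0,0]],[0,[-0.037,-0.0235,-0.002],[0,0,0]],[0,[-0.037,-0.0235,-0.002],[0,0,0]],[0,[-0.037,-0.0235,-0.002],[0,0,0]],[0,[-0.037,-0.0235,-0.002],[0,0,0]],[0,[-0.037,-0.0235,-0.002],[0,0,0]],[0,[-0.037,-0.0235,-0.002],[0,0,0]]]' && python3 -m crank '[[0,[-0.037,-0.0235,-0.002],[0,0,0]],[0,[-0.037,-0.0235,-0.002],[0,0,0]],[0,[-0.037,-0.0235,-0.002],[0,0,0]],[0,[-0.037,-0.0235,-0.002],[0,0,0]],[0,[-0.037,-0.0235,-0.002],[0,0,0]],[0.5,[-0.037,-0.0235,-0.002],[0,0,-5.8]],[1,[-0.037,-0.0235,-0.002],[0,0,-5.8]],[1,[0,0,0],[0,0,0]]]'
python3 - <<'E'
from h import *
go(b2w([18,-26,150]))
w=snap('wrist','w1.png'); print(-w['R'].T@w['t'])
E
```

```text
time: 0.95
tool_pos: [0.3465, 0.3088, 0.2196]
ee_rot: [3.141, 0.0, 2.894]
wrist_force: [1.2, 0.5, 0.3]
width: 0.0943
finger_force: 0.0
time: 1.75
tool_pos: [0.5621, 0.0865, 0.232]
ee_rot: [-3.14, -0.001, 3.092]
wrist_force: [-0.6, -0.3, 0.3]
width: 0.0734
finger_force: 0.0
t 1.75 tcp [0.5621 0.0865 0.232 ] shift [ 9.  -9.2 82. ] turnz -0.25 rpy [-1.7991e+02 -5.0000e-02  1.7714e+02] F [-0.6 -0.3  0.3] w 0.0734
[0.48337529 0.09046874 0.40994914]
```

View pics/w1.png

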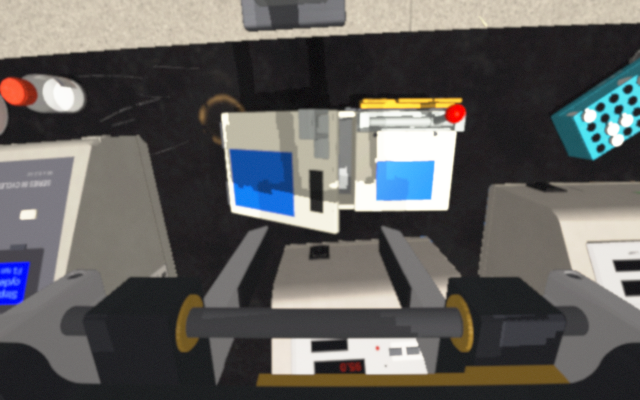

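The wrist view (up = −x, right = +y) shows the strip at (316, 191), the knob at (456, 113), the deck's back corners at (449, 211) and (353, 210), and the rail at (360–463, 103). I refine the pose from these.

Run:
```python
from h import *
w=snap('wrist')
print('deck corners',plane(w,[(449,211),(353,210),(449,130)],.07).round(4).tolist(), 'expect',b2w([60,135,70]).round(4),b2w([60,15,70]).round(4))
m=mask(w,(0,150,120),(6,255,255))|mask(w,(174,150,120),(180,255,255));m[:, :400]=0
k,_,st,c=cv2.connectedComponentsWithStats(m);i=1+np.argmax(st[1:,4]);print('knob px',c[i],st[i],plane(w,c[i],.134),pts(w,c[i]))
m=cv2.inRange(w['color'],(0,0,0),(50,50,50));m[:165]=0;m[215:]=0;m[:,:304]=0;m[:,330:]=0
k,_,st,c=cv2.connectedComponentsWithStats(m);i=1+np.argmax(st[1:,4]);print('strip',c[i],st[i],pts(w,c[i]),'expect at .51',b2w([18,-135+128*np.cos(.51)-9*np.sin(.51),62+128*np.sin(.51)+9*np.cos(.51)]))
m=mask(w,(15,150,120),(30,255,255));m[:90]=0;m[120:]=0;m[:,:340]=0;m[:,480:]=0
print('rail',cv2.boundingRect(m)); x,y,ww,h=cv2.boundingRect(m)
ys,xs=np.nonzero(m);k=np.polyfit(xs,ys,1);e=[(x,np.polyval(k,x)),(x+ww,np.polyval(k,x+ww))]
p=plane(w,e,.085);print(p,'yaw',np.arctan2(*(p[1]-p[0])[[1,0]])-np.pi/2,'expect rail',b2w([-70,5,89]),b2w([-70,135,89]))
```

```text
deck corners [[0.6027, 0.2429, 0.07], [0.5952, 0.1226, 0.07], [0.5032, 0.2363, 0.07]] expect [0.6019 0.2366 0.07  ] [0.5964 0.1167 0.07  ]
knob px [452.32867133 115.14335664] [442 106  21  19 286] [[0.48580699 0.21146103 0.134     ]] [[0.48571521 0.20865746 0.1404962 ]]
strip [313.8042328  191.68253968] [309 173  11  39 378] [[0.55332781 0.07828182 0.13198352]] expect at .51 [0.5525465  0.07595325 0.13234139]
rail (358, 100, 102, 10)
[[0.47140224 0.1294452  0.085     ]
 [0.47477247 0.24020502 0.085     ]] yaw -0.030418871107203094 expect rail [0.46612662 0.11261028 0.089     ] [0.4720485  0.24247533 0.089     ]
```

```bash
python3 -c "
import json;json.dump([[.536,.107],-.05],open('pose.json','w'))"
python3 -m crank '[[1,[0.009,-0.0085,0],[0,0,0]],[1,[0,0,0],[0,0,0]],[1,[0,0,0],[0,0,0]],[1,[0,0,0],[0,0,0]],[1,[0,0,0.030],[0,0,0]],[1,[0,0,0.030],[0,0,0]],[1,[0,0,0.025],[0,0,0]],[1,[0,0,0],[0,0,0]]]'
python3 - <<'E'
from h import *
for A in (.5,.4,.3,.2,.1,0): print(A,b2w([18,-135+128*np.cos(A)-9*np.sin(A),62+128*np.sin(A)+9*np.cos(A)]).round(4))
go(b2w([18,-7,71]))
E
```

```text
time: 2.65
tool_pos: [0.5472, 0.0827, 0.144]
ee_rot: [-3.141, -0.009, 3.097]
wrist_force: [-0.1, 0.8, -0.2]
width: 0.0021
finger_force: 0.0
0.5 [0.5526 0.0791 0.1313]
0.4 [0.5529 0.0855 0.1201]
0.3 [0.5532 0.0907 0.1084]
0.2 [0.5534 0.0948 0.0963]
0.1 [0.5536 0.0976 0.0837]
0 [0.5536 0.0991 0.071 ]
t 2.65 tcp [0.5472 0.0827 0.144 ] shift [-6.3 16.8 73. ] turnz 0.31 rpy [-179.96   -0.49  177.44] F [-0.1  0.8 -0.2] w 0.0021
```

```bash
python3 -m crank '[[1,[-0.005,-0.003,0.007],[0,0,0]],[1,[0,0,0.006],[0,0,0]],[1,[0,0.003,0.005],[0,0,0]],[1,[0,0.003,0.006],[0,0,0]],[1,[0,0.003,0.006],[0,0,0]],[1,[0,0.002,0.006],[0,0,0]],[1,[0,0.002,0.006],[0,0,0]],[1,[0,0.002,0.006],[0,0,0]]]'; python3 -m crank '[[1,[0,0.001,0.006],[0,0,0]],[1,[0,0.001,0.006],[0,0,0]],[1,[0,0.001,0.005],[0,0,0]],[1,[0,0.001,0.004],[0,0,0]],[1,[0,0,0],[0,0,0]]]'
```

```text
time: 3.45
tool_pos: [0.5555, 0.0945, 0.0999]
ee_rot: [3.141, -0.0, 3.096]
wrist_force: [-0.7, 0.1, 0.9]
width: 0.0003
finger_force: 0.4
time: 3.95
tool_pos: [0.5552, 0.0981, 0.0785]
ee_rot: [-3.141, -0.002, 3.096]
wrist_force: [-0.4, -0.7, 0.0]
width: 0.0008
finger_force: 0.0
```

```bash
for i in 1; do python3 -m crank '[[1,[0,0,0.002],[0,0,0]],[1,[0,0,0.002],[0,0,0]],[1,[0,0,0.002],[0,0,0]],[1,[0,0,0],[0,0,0]]]'; done;  python3 -m crank '[[1,[0,0,0.002],[0,0,0]],[1,[0,0,0],[0,0,0]]]'; python3 -c "
from h import *
s=snap('side'); cb=cv2.resize(s['color'][165:250,260:360],None,fx=5,fy=5,interpolation=cv2.INTER_CUBIC); cv2.imwrite('pics/s2.png',cb[:,:,::-1])"
```

```text
time: 4.35
tool_pos: [0.5558, 0.0981, 0.0733]
ee_rot: [-3.142, -0.0, 3.096]
wrist_force: [-0.3, -0.6, 0.3]
width: 0.0008
finger_force: 0.0
time: 4.55
tool_pos: [0.5558, 0.098, 0.0713]
ee_rot: [-3.142, -0.0, 3.096]
wrist_force: [0.7, -0.1, -0.4]
width: 0.0005
finger_force: 0.0
```

View pics/s2.png

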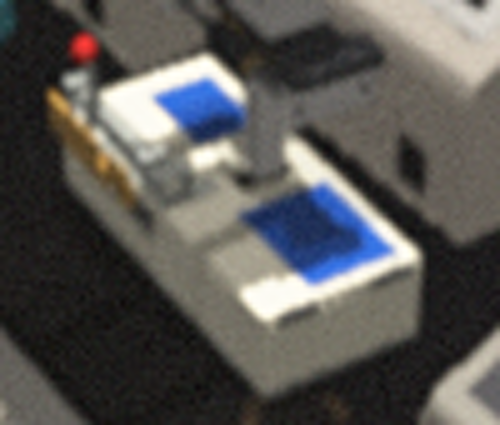

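The lid is nearly flush under the finger at about (265, 170). I press on in small steps until the force rises.

```bash
python3 -m crank '[[1,[0,0,0.001],[0,0,0]],[1,[0,0,0],[0,0,0]]]'; python3 -m crank '[[1,[0,0,0.001],[0,0,0]],[1,[0,0,0],[0,0,0]]]';python3 -m crank '[[1,[0,0,0.001],[0,0,0]],[1,[0,0,0],[0,0,0]]]'
```

```text
time: 4.8
tool_pos: [0.5558, 0.0981, 0.0704]
ee_rot: [3.142, 0.0, 3.096]
wrist_force: [0.1, -0.4, -0.9]
width: 0.0004
finger_force: 0.0
time: 5.0
tool_pos: [0.5559, 0.0981, 0.0702]
ee_rot: [3.142, 0.0, 3.096]
wrist_force: [-1.6, 0.6, 3.6]
width: 0.0004
finger_force: 2.0
time: 5.2
tool_pos: [0.5559, 0.098, 0.0701]
ee_rot: [3.142, 0.001, 3.096]
wrist_force: [-2.8, -0.2, 7.7]
width: 0.0004
finger_force: 3.9
```

```bash
python3 -m crank '[[1,[0,0,0.0015],[0,0,0]],[1,[0,0,0.0005],[0,0,0]],[1,[0,0,0],[0,0,0]]]'; python3 -m crank '[[1,[0,0,-0.02],[0,0,0]],[1,[0,0,-0.04],[0,0,0]],[1,[0,0,-0.04],[0,0,0]],[0.4,[0.02,0.03,-0.04],[0,0,0]],[0.4,[0.025,0.04,0],[0,0,0]],[0.4,[0.025,0.04,0],[0,0,0]],[0.4,[0,0,0],[0,0,0]],[0.4,[0,0,0],[0,0,0]]]'
python3 - <<'E'
from h import *
w=snap('wrist','w2.png')
m=mask(w,(0,150,110),(6,255,255))|mask(w,(174,150,110),(180,255,255))
k,_,st,c=cv2.connectedComponentsWithStats(m)
for i in range(1,k):
  if st[i,4]>60: print('red',c[i],st[i],plane(w,c[i],.134),pts(w,c[i]))
go(b2w([-55,102,170]))
E
```

```text
time: 5.5
tool_pos: [0.556, 0.0981, 0.0699]
ee_rot: [3.142, 0.002, 3.096]
wrist_force: [-5.8, -0.7, 14.5]
width: 0.0004
finger_force: 7.1
time: 6.3
tool_pos: [0.4918, 0.2096, 0.2034]
ee_rot: [-3.141, 0.0, 3.099]
wrist_force: [-0.2, -0.2, 0.0]
width: 0.0368
finger_force: 0.0
red [326.32905983 199.93589744] [318 192  18  17 234] [[0.48505302 0.2115793  0.134     ]] [[0.48326022 0.21161019 0.14013374]]
t 6.35 tcp [0.4922 0.2088 0.2031] shift [ 6.2  2.6 33.1] turnz 0.3 rpy [-179.96   -0.    177.44] F [0.5 0.1 0.5] w 0.0409
```

View pics/w2.png

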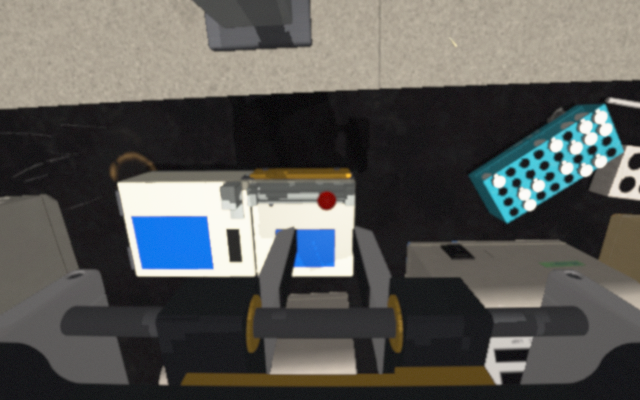

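The lid lies flush, and the knob is at (326, 200), so the tool is nearly over it. I descend and pinch.

```bash
python3 -m crank '[[0.4,[0.008,0.0025,0.0],[0,0,0]],[0.4,[0,0,0.03],[0,0,0]],[0.4,[0,0,0.03],[0,0,0]],[0.4,[0,0,0.029],[0,0,0]],[0.4,[0,0,0],[0,0,0]]]'; python3 -m crank '[[1,[0,0,0],[0,0,0]],[1,[0,0,0],[0,0,0]],[1,[0,0,0],[0,0,0]],[1,[0,0,0],[0,0,0]]]'; python3 -m crank '[[1,[0,0,0],[0,0,0]],[1,[0,0,0],[0,0,0]]]'
```

```text
time: 6.85
tool_pos: [0.4812, 0.2097, 0.1095]
ee_rot: [-3.138, -0.01, 3.094]
wrist_force: [-0.3, -0.1, -0.3]
width: 0.0566
finger_force: 0.0
time: 7.25
tool_pos: [0.4853, 0.212, 0.1163]
ee_rot: [3.14, 0.003, 3.096]
wrist_force: [-0.5, -0.0, -0.0]
width: 0.0278
finger_force: 0.0
time: 7.45
tool_pos: [0.4847, 0.212, 0.1154]
ee_rot: [3.141, 0.001, 3.096]
wrist_force: [0.3, -0.1, 2.2]
width: 0.0161
finger_force: 30.0
```

```bash
python3 -m crank '[[1,[0,-0.003,0],[0,0,0]],[1,[0,-0.005,0],[0,0,0]],[1,[0,-0.005,0],[0,0,0]],[1,[0,-0.005,0],[0,0,0]]]'; python3 -m crank '[[1,[0,-0.005,0],[0,0,0]],[1,[0,-0.005,0],[0,0,0]],[1,[0,-0.005,0],[0,0,0]],[1,[0,-0.003,0],[0,0,0]],[1,[0,0,0],[0,0,0]]]'; python3 -c "
from h import *
w=snap('wrist','w3.png');go(b2w([-55,65,114]))"
```

```text
time: 7.85
tool_pos: [0.4839, 0.1939, 0.1154]
ee_rot: [3.14, 0.001, 3.096]
wrist_force: [-0.1, 4.1, 3.8]
width: 0.0162
finger_force: 30.0
time: 8.35
tool_pos: [0.483, 0.175, 0.1153]
ee_rot: [-3.141, 0.001, 3.095]
wrist_force: [-0.2, 1.7, 5.7]
width: 0.0161
finger_force: 30.0
t 8.4 tcp [0.483  0.175  0.1153] shift [-1.4 -0.2  1.3] turnz 0.23 rpy [-1.7997e+02  5.0000e-02  1.7736e+02] F [0.8 2.6 4.6] w 0.0162
```

View pics/w3.png

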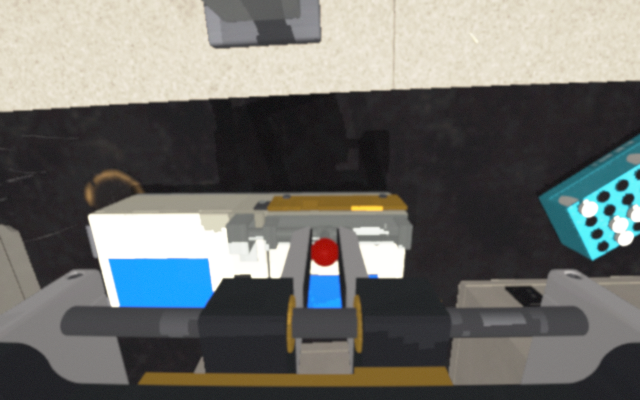

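The knob is held between the fingers at (325, 251), with the bolt now near 40 mm of travel. Next I turn the handle along its arc to about 1.05 rad, short of the rail.

```bash
python3 -m crank '[[1,[0.0041,0,0.001],[0,0,0]],[1,[0.0041,0,0.0012],[0,0,0]],[1,[0.0069,0,0.0031],[0,0,0]],[1,[0.0063,0,0.0041],[0,0,0]],[1,[0,0,0],[0,0,0]]]'; python3 -m crank '[[1,[0.0056,0,0.005],[0,0,0]],[1,[0.0048,0,0.0057],[0,0,0]],[1,[0.0027,0,0.0042],[0,0,0]],[1,[0,0,0],[0,0,0]],[1,[0,0,0],[0,0,0]]]'; python3 -c "
from h import *
go(b2w([-91.4,65,89.9]))"
```

```text
time: 8.9
tool_pos: [0.4595, 0.1759, 0.104]
ee_rot: [-3.14, -0.003, 3.096]
wrist_force: [-0.7, 0.0, 2.7]
width: 0.0165
finger_force: 30.0
time: 9.4
tool_pos: [0.4471, 0.1766, 0.0892]
ee_rot: [-3.14, -0.003, 3.096]
wrist_force: [-3.2, -2.6, 1.0]
width: 0.0161
finger_force: 30.0
t 9.4 tcp [0.4471 0.1766 0.0892] shift [-0.9 -0.1 -0.7] turnz 0.26 rpy [-1.7989e+02 -1.7000e-01  1.7739e+02] F [-3.2 -2.6  1. ] w 0.0161
```

```bash
python3 -m crank '[[1,[0.001,0,0.0022],[0,0,0]],[1,[0.0007,0,0.0015],[0,0,0]],[1,[0,0,0],[0,0,0]]]'; python3 -m crank '[[1,[0.0005,0,0.001],[0,0,0]],[1,[0,0,0],[0,0,0]]]';python3 -m crank '[[1,[0.0004,0,0.001],[0,0,0]],[1,[0,0,0],[0,0,0]]]'
```

```text
time: 9.7
tool_pos: [0.4457, 0.1771, 0.0864]
ee_rot: [-3.141, -0.002, 3.096]
wrist_force: [-4.3, -2.6, 3.1]
width: 0.016
finger_force: 30.0
time: 9.9
tool_pos: [0.4455, 0.1773, 0.0855]
ee_rot: [-3.141, -0.001, 3.096]
wrist_force: [-4.3, -2.2, 4.3]
width: 0.0161
finger_force: 30.0
time: 10.1
tool_pos: [0.4449, 0.1775, 0.0843]
ee_rot: [-3.141, -0.002, 3.097]
wrist_force: [-4.5, -2.0, 4.2]
width: 0.0163
finger_force: 30.0
```

```bash
python3 -m crank '[[1,[0.0012,0,-0.0003],[0,0,0]],[1,[0,0,0],[0,0,0]]]';python3 -m crank '[[1,[0.0005,0,0.001],[0,0,0]],[1,[0,0,0],[0,0,0]]]';python3 -m crank '[[1,[0.0005,0,0.001],[0,0,0]],[1,[0,0,0],[0,0,0]]]'
```

```text
time: 10.3
tool_pos: [0.4451, 0.1774, 0.0847]
ee_rot: [-3.141, 0.002, 3.096]
wrist_force: [-0.1, -2.4, 0.1]
width: 0.0163
finger_force: 30.0
time: 10.5
tool_pos: [0.4442, 0.178, 0.0838]
ee_rot: [3.14, 0.0, 3.096]
wrist_force: [0.2, -2.9, -0.6]
width: 0.016
finger_force: 30.0
time: 10.7
tool_pos: [0.4436, 0.178, 0.0829]
ee_rot: [3.141, 0.0, 3.096]
wrist_force: [0.1, -2.0, 0.4]
width: 0.0161
finger_force: 30.0
```

```bash
python3 -m crank '[[1,[0.0004,0,0.001],[0,0,0]],[1,[0,0,0],[0,0,0]]]';python3 -m crank '[[1,[0.0004,0,0.001],[0,0,0]],[1,[0,0,0],[0,0,0]]]';python3 -m crank '[[1,[0.0003,0,0.001],[0,0,0]],[1,[0,0,0],[0,0,0]]]'
```

```text
time: 10.9
tool_pos: [0.4431, 0.178, 0.082]
ee_rot: [3.141, 0.0, 3.096]
wrist_force: [0.2, -2.0, 2.0]
width: 0.016
finger_force: 30.0
time: 11.1
tool_pos: [0.4422, 0.1777, 0.0809]
ee_rot: [-3.142, -0.001, 3.096]
wrist_force: [-1.9, -0.7, 3.2]
width: 0.0159
finger_force: 30.0
time: 11.3
tool_pos: [0.4418, 0.1778, 0.0799]
ee_rot: [3.142, -0.001, 3.096]
wrist_force: [-3.3, -0.1, 3.8]
width: 0.0159
finger_force: 30.0
```

Run:
```python
from h import *
for n in('wrist','top','side'):
  w=snap(n,'%s4.png'%n)
  m=mask(w,(0,150,90),(6,255,255))|mask(w,(174,150,90),(180,255,255))
  if n=='top': m[:, :225]=0;m[:,350:]=0;m[:200]=0;m[235:]=0
  if n=='side': m[:,:255]=0;m[:,340:]=0;m[:160]=0;m[250:]=0
  k,_,st,c=cv2.connectedComponentsWithStats(m)
  for i in range(1,k):
    if st[i,4]>3: print(n,c[i].round(1),st[i],pts(w,c[i]).round(4),plane(w,c[i],.099).round(4))
w=cv2.imread('pics/wrist4.png')[180:300,220:430]
cv2.imwrite('pics/w4c.png',cv2.resize(w,None,fx=3.5,fy=3.5,interpolation=cv2.INTER_CUBIC))
go(b2w([-95,65,80]))
```

```text
wrist [324.1 266.3] [310 252  29  30 677] [[0.4437 0.1773 0.1136]] [[0.4518 0.1769 0.099 ]]
t 11.45 tcp [0.4418 0.1778 0.0799] shift [-2.6 -1.  -0.1] turnz 0.27 rpy [ 1.8000e+02 -6.0000e-02  1.7741e+02] F [-3.6 -0.7  4.4] w 0.0164
```

View pics/w4c.png

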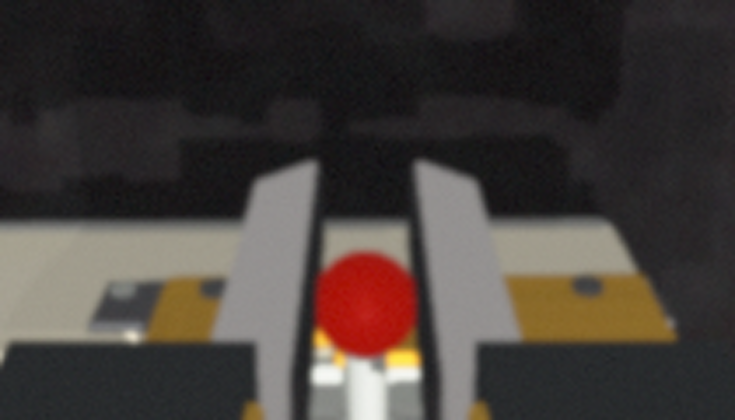

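The knob now sits above the pads' centre, at about z = 0.105. So the stem rests on the rail and the fingers have slipped down over the knob. I re-centre the grip, then feel along the rail.

```bash
python3 -m crank '[[0.75,[0,0,0],[0,0,0]],[0.75,[0,0,0],[0,0,0]],[0.75,[-0.0015,0,-0.005],[0,0,0]],[0.75,[0,0,0],[0,0,0]]]'; python3 -m crank '[[1,[0,0,0],[0,0,0]],[1,[0,0,0],[0,0,0]],[1,[0,0,0],[0,0,0]]]';python3 -m crank '[[1,[0,0,0.001],[0,0,0]],[1,[0,0,0],[0,0,0]]]'
```

```text
time: 11.85
tool_pos: [0.4447, 0.1778, 0.0856]
ee_rot: [3.141, 0.002, 3.096]
wrist_force: [0.2, -0.5, 0.1]
width: 0.0233
finger_force: 0.0
time: 12.15
tool_pos: [0.4441, 0.1776, 0.085]
ee_rot: [3.141, 0.001, 3.096]
wrist_force: [1.3, -0.2, 0.6]
width: 0.0161
finger_force: 30.0
time: 12.35
tool_pos: [0.4435, 0.1776, 0.0838]
ee_rot: [3.142, -0.001, 3.096]
wrist_force: [-0.9, -0.6, 1.6]
width: 0.0161
finger_force: 30.0
```

```bash
python3 -m crank '[[1,[0,0,0.001],[0,0,0]],[1,[0,0,0],[0,0,0]]]';python3 -m crank '[[1,[0,-0.001,0],[0,0,0]],[1,[0,-0.001,0],[0,0,0]],[1,[0,0,0],[0,0,0]]]'; python3 -m crank '[[1,[0,-0.001,0.0003],[0,0,0]],[1,[0,-0.001,0],[0,0,0]]]'; python3 -m crank '[[1,[0,-0.001,0],[0,0,0]],[1,[0,-0.001,0],[0,0,0]]]'
```

```text
time: 12.55
tool_pos: [0.4431, 0.1776, 0.0828]
ee_rot: [-3.142, -0.002, 3.096]
wrist_force: [-3.6, -0.5, 1.8]
width: 0.0161
finger_force: 30.0
time: 12.85
tool_pos: [0.4431, 0.1763, 0.0828]
ee_rot: [3.14, -0.001, 3.097]
wrist_force: [-4.1, 2.1, 2.9]
width: 0.016
finger_force: 30.0
time: 13.05
tool_pos: [0.443, 0.1744, 0.0827]
ee_rot: [3.14, -0.001, 3.097]
wrist_force: [-5.2, 3.4, 3.6]
width: 0.0162
finger_force: 30.0
time: 13.25
tool_pos: [0.4429, 0.1724, 0.0827]
ee_rot: [3.14, -0.001, 3.097]
wrist_force: [-5.3, 4.0, 3.4]
width: 0.0163
finger_force: 30.0
```

```bash
cat >> h.py <<'E'
def knob():
    w=snap('wrist');m=mask(w,(0,150,90),(6,255,255))|mask(w,(174,150,90),(180,255,255));m[:, :250]=0;m[:,400:]=0
    k,_,st,c=cv2.connectedComponentsWithStats(m);i=1+np.argmax(st[1:,4])
    ys,xs=np.nonzero(_==i);d=w['z_map'][ys,xs];d=np.percentile(d[d>0],10)
    p=pts(w,c[i],np.array([d+.009]))[0]  # nearest surface + radius
    o=robot.get_obs();print('knob',p.round(4),'px',c[i].round(1),st[i,2:4],'tcp',o['tool_pos'].round(4),'F',o['wrist_force'].round(1))
E
python3 -m crank '[[1,[0.0012,0,0],[0,0,0]],[1,[0,0,0],[0,0,0]]]'; python3 -c "
from h import *
knob()"; python3 -m crank '[[1,[0.0006,0,0.0013],[0,0,0]],[1,[0,0,0],[0,0,0]]]'; python3 -c "
from h import *
knob()"
```

```text
time: 13.45
tool_pos: [0.4429, 0.1721, 0.0828]
ee_rot: [3.141, 0.002, 3.096]
wrist_force: [-0.3, 4.1, 1.3]
width: 0.0161
finger_force: 30.0
knob [0.4471 0.1718 0.1028] px [324.6 258.5] [29 28] tcp [0.4429 0.172  0.0828] F [0.3 3.  0.8]
time: 13.7
tool_pos: [0.4424, 0.172, 0.0817]
ee_rot: [3.141, 0.002, 3.096]
wrist_force: [0.0, 3.4, 3.3]
width: 0.0165
finger_force: 30.0
knob [0.4467 0.1717 0.1017] px [324.6 258.5] [29 28] tcp [0.4424 0.172  0.0817] F [0.3 3.7 2.9]
```

```bash
python3 -m crank '[[1,[0.0005,0,0.001],[0,0,0]],[1,[0,0,0],[0,0,0]]]'; python3 -c "
from h import *
knob()"
```

```text
time: 13.95
tool_pos: [0.4421, 0.172, 0.081]
ee_rot: [3.141, 0.002, 3.096]
wrist_force: [1.3, 3.5, 3.6]
width: 0.0164
finger_force: 30.0
knob [0.4463 0.1717 0.101 ] px [324.5 258.5] [29 28] tcp [0.4421 0.1719 0.081 ] F [1.2 3.2 4.9]
```

```bash
python3 -m crank '[[1,[0,-0.001,0],[0,0,0]],[1,[0,-0.001,0],[0,0,0]]]'; python3 -m crank '[[1,[0,-0.001,0],[0,0,0]],[1,[0,-0.001,0],[0,0,0]]]'; python3 -m crank '[[1,[0,-0.001,0],[0,0,0]],[1,[0,-0.001,0],[0,0,0]]]'; python3 -c "
from h import *
knob()"
```

```text
time: 14.2
tool_pos: [0.4417, 0.1694, 0.0803]
ee_rot: [-3.141, 0.001, 3.096]
wrist_force: [2.8, 2.7, 1.8]
width: 0.0161
finger_force: 30.0
time: 14.4
tool_pos: [0.4415, 0.1673, 0.0801]
ee_rot: [-3.141, 0.001, 3.096]
wrist_force: [3.0, 3.8, 0.6]
width: 0.0161
finger_force: 30.0
time: 14.6
tool_pos: [0.4414, 0.1655, 0.0801]
ee_rot: [-3.141, 0.001, 3.096]
wrist_force: [5.1, 2.4, -0.1]
width: 0.0161
finger_force: 30.0
knob [0.4458 0.1652 0.1001] px [324.4 258.7] [28 29] tcp [0.4414 0.1654 0.0801] F [5.1 2.6 0.5]
```

```bash
python3 -m crank '[[1,[-0.0012,0,0],[0,0,0]],[1,[0,0,0],[0,0,0]]]'; python3 -m crank '[[1,[0.0004,0,0.001],[0,0,0]],[1,[0,0,0],[0,0,0]]]';  python3 -m crank '[[1,[0.0004,0,0.001],[0,0,0]],[1,[0,0,0],[0,0,0]]]'; python3 -c "
from h import *
knob()"
```

```text
time: 14.85
tool_pos: [0.4414, 0.1654, 0.0801]
ee_rot: [-3.141, -0.002, 3.096]
wrist_force: [1.3, 2.5, 1.8]
width: 0.0163
finger_force: 30.0
time: 15.05
tool_pos: [0.441, 0.1654, 0.0789]
ee_rot: [-3.141, -0.002, 3.096]
wrist_force: [-0.2, 1.3, 2.1]
width: 0.0162
finger_force: 30.0
time: 15.25
tool_pos: [0.4406, 0.1654, 0.0778]
ee_rot: [-3.141, -0.002, 3.096]
wrist_force: [-1.0, 1.6, 1.3]
width: 0.0163
finger_force: 30.0
knob [0.445  0.165  0.0985] px [324.2 259.2] [29 31] tcp [0.4406 0.1654 0.0778] F [-0.6  1.   0.9]
```

```bash
python3 -m crank '[[1,[0.0003,0,0.001],[0,0,0]],[1,[0.0003,0,0.001],[0,0,0]],[1,[0,0,0],[0,0,0]]]';  python3 -m crank '[[1,[0.0003,0,0.001],[0,0,0]],[1,[0.0003,0,0.001],[0,0,0]],[1,[0,0,0],[0,0,0]]]'; python3 -c "
from h import *
knob()"
```

```text
time: 15.6
tool_pos: [0.4401, 0.1654, 0.0757]
ee_rot: [-3.141, -0.002, 3.096]
wrist_force: [-1.7, 0.6, 0.9]
width: 0.0163
finger_force: 30.0
time: 15.9
tool_pos: [0.4396, 0.1654, 0.0738]
ee_rot: [-3.141, -0.001, 3.096]
wrist_force: [-3.2, -0.8, 0.9]
width: 0.0164
finger_force: 30.0
knob [0.4454 0.1649 0.0994] px [324.2 265.3] [29 30] tcp [0.4396 0.1655 0.0738] F [-3.2  0.3  1.6]
```

```bash
python3 -m crank '[[0.75,[0,0,0],[0,0,0]],[0.75,[0,0,0],[0,0,0]],[0.75,[-0.003,0,-0.006],[0,0,0]],[0.75,[0,0,0],[0,0,0]]]'; python3 -c "
from h import *
knob()"; python3 -m crank '[[1,[0,0,0],[0,0,0]],[1,[0,0,0],[0,0,0]],[1,[0,0,0],[0,0,0]]]'; python3 -c "
from h import *
knob()
w=snap('wrist')['color'][170:290,220:430,::-1]
cv2.imwrite('pics/w5c.png',cv2.resize(w,None,fx=3.5,fy=3.5,interpolation=cv2.INTER_CUBIC))"
```

```text
time: 16.35
tool_pos: [0.4447, 0.1658, 0.0816]
ee_rot: [3.141, 0.003, 3.096]
wrist_force: [0.8, -0.1, -0.7]
width: 0.0236
finger_force: 0.0
knob [0.4453 0.165  0.0992] px [323.4 251.4] [28 30] tcp [0.4443 0.1658 0.0812] F [ 0.  -0.7 -0.2]
time: 16.7
tool_pos: [0.4434, 0.1655, 0.0803]
ee_rot: [-3.141, 0.001, 3.096]
wrist_force: [0.0, -0.3, -0.2]
width: 0.0164
finger_force: 30.0
knob [0.4452 0.1651 0.0991] px [324.2 253.9] [29 30] tcp [0.4434 0.1655 0.0804] F [ 1.  -1.1  0.5]
```

View pics/w5c.png

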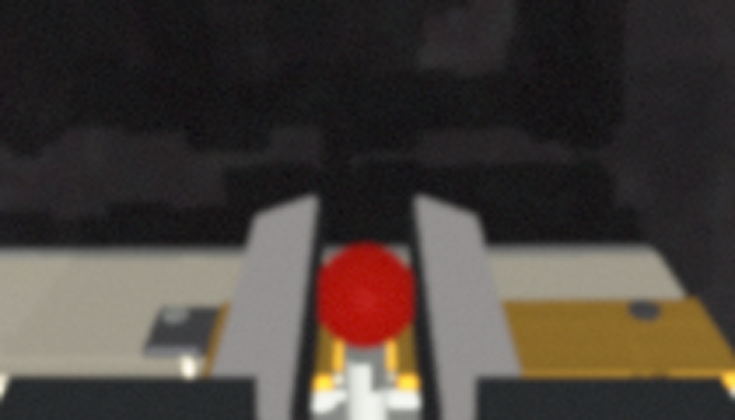

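```bash
for i in 1; do python3 -m crank '[[1,[0.0004,0,0.0015],[0,0,0]],[1,[0,0,0],[0,0,0]]]'; python3 -c "
from h import *
knob()"; done;  python3 -m crank '[[1,[0.0004,0,0.001],[0,0,0]],[1,[0,0,0],[0,0,0]]]'; python3 -c "
from h import *
knob()"
```

```text
time: 17.0
tool_pos: [0.4428, 0.1655, 0.0787]
ee_rot: [-3.141, 0.0, 3.096]
wrist_force: [0.5, -1.4, 0.2]
width: 0.0161
finger_force: 30.0
knob [0.4446 0.1651 0.0973] px [324.1 253.8] [29 30] tcp [0.4428 0.1655 0.0787] F [ 0.8 -1.8  0.4]
time: 17.25
tool_pos: [0.4426, 0.1656, 0.0778]
ee_rot: [-3.141, 0.001, 3.096]
wrist_force: [1.5, -1.8, 0.2]
width: 0.0162
finger_force: 30.0
knob [0.4444 0.1651 0.0965] px [324.1 253.9] [29 29] tcp [0.4426 0.1655 0.0778] F [ 1.4 -1.6  0. ]
```

```bash
python3 -m crank '[[1,[0.0001,0,0.0015],[0,0,0]],[1,[0,0,0],[0,0,0]]]'; python3 -m crank '[[1,[0.0003,0,0.0015],[0,0,0]],[1,[0,0,0],[0,0,0]]]'; python3 -m crank '[[1,[0.0003,0,0.0015],[0,0,0]],[1,[0,0,0],[0,0,0]]]'; python3 -c "
from h import *
knob()"
```

```text
time: 17.5
tool_pos: [0.4421, 0.1656, 0.0763]
ee_rot: [-3.141, -0.0, 3.096]
wrist_force: [-0.2, -1.7, 1.9]
width: 0.0161
finger_force: 30.0
time: 17.7
tool_pos: [0.4417, 0.1656, 0.0747]
ee_rot: [-3.142, -0.0, 3.096]
wrist_force: [-0.2, -1.6, 1.9]
width: 0.016
finger_force: 30.0
time: 17.9
tool_pos: [0.4414, 0.1656, 0.0729]
ee_rot: [-3.142, -0.001, 3.096]
wrist_force: [-0.1, -1.2, 1.2]
width: 0.0157
finger_force: 30.0
knob [0.4432 0.1651 0.0928] px [323.9 254.8] [29 30] tcp [0.4414 0.1656 0.0729] F [ 0.2 -2.   0.5]
```

```bash
python3 -m crank '[[1,[0.0003,0,0.0015],[0,0,0]],[1,[0.0003,0,0.0015],[0,0,0]],[1,[0.0002,0,0.0015],[0,0,0]],[1,[0,0,0],[0,0,0]]]'; python3 -m crank '[[1,[0.0001,0,0.0015],[0,0,0]],[1,[0.0001,0,0.0015],[0,0,0]],[1,[0,0,0.0015],[0,0,0]],[1,[0,0,0],[0,0,0]]]'; python3 -c "
from h import *
knob()"
```

```text
time: 18.35
tool_pos: [0.4404, 0.1657, 0.0683]
ee_rot: [-3.142, -0.001, 3.096]
wrist_force: [-2.2, -2.1, -0.1]
width: 0.0166
finger_force: 30.0
time: 18.75
tool_pos: [0.4401, 0.1656, 0.0636]
ee_rot: [-3.141, -0.001, 3.096]
wrist_force: [-2.5, -2.2, 0.6]
width: 0.0159
finger_force: 30.0
knob [0.4428 0.1651 0.0899] px [324.  261.3] [29 31] tcp [0.4401 0.1656 0.0637] F [-2.6 -2.2  0.1]
```

```bash
python3 -m crank '[[0.75,[0,0,0],[0,0,0]],[0.75,[0,0,0],[0,0,0]],[0.75,[-0.0005,0,-0.007],[0,0,0]],[0.75,[0,0,0],[0,0,0]]]'; python3 -c "
from h import *
knob()"; python3 -m crank '[[1,[0,-0.0005,0],[0,0,0]],[1,[0,0,0],[0,0,0]],[1,[0,0,0],[0,0,0]]]'; python3 -m crank '[[1,[0.0003,-0.0005,0.0015],[0,0,0]],[1,[0.0002,0,0.0015],[0,0,0]],[1,[0.0002,0,0.0015],[0,0,0]],[1,[0,0,0],[0,0,0]]]'; python3 -c "
from h import *
knob()"
```

```text
time: 19.2
tool_pos: [0.4426, 0.1662, 0.0729]
ee_rot: [3.14, 0.003, 3.096]
wrist_force: [0.6, -0.3, 0.4]
width: 0.0233
finger_force: 0.0
knob [0.4428 0.1651 0.0904] px [322.8 250.8] [28 29] tcp [0.4423 0.1661 0.0725] F [-0.3  0.5 -0.9]
time: 19.55
tool_pos: [0.4415, 0.1655, 0.0715]
ee_rot: [3.141, 0.001, 3.096]
wrist_force: [0.5, 0.9, 0.9]
width: 0.016
finger_force: 30.0
time: 19.95
tool_pos: [0.4409, 0.1652, 0.067]
ee_rot: [3.141, 0.001, 3.096]
wrist_force: [1.6, 2.3, 1.1]
width: 0.0162
finger_force: 30.0
knob [0.4423 0.165  0.0858] px [324.4 253.3] [29 30] tcp [0.4409 0.1651 0.0669] F [2.3 2.6 1.9]
```

```bash
python3 -m crank '[[1,[-0.0004,0.0004,0.0015],[0,0,0]],[1,[0,0,0.0015],[0,0,0]],[1,[0,0,0.0015],[0,0,0]],[1,[0,0,0],[0,0,0]]]'; python3 -m crank '[[1,[-0.0001,0,0.0015],[0,0,0]],[1,[-0.0001,0,0.0015],[0,0,0]],[1,[-0.0001,0,0.001],[0,0,0]],[1,[0,0,0],[0,0,0]]]';python3 -c "
from h import *
knob()"
```

```text
time: 20.4
tool_pos: [0.4405, 0.165, 0.0617]
ee_rot: [-3.141, -0.001, 3.096]
wrist_force: [0.0, 2.5, 0.4]
width: 0.0161
finger_force: 30.0
time: 20.8
tool_pos: [0.4405, 0.165, 0.0579]
ee_rot: [-3.141, -0.002, 3.096]
wrist_force: [-1.6, 2.1, 1.1]
width: 0.0158
finger_force: 30.0
knob [0.4422 0.1647 0.081 ] px [324.2 257.1] [29 31] tcp [0.4405 0.165  0.0579] F [-2.5  2.1  1.6]
```

```bash
python3 -m crank '[[0.7,[0,0,0],[0,0,0]],[0.7,[0,0,0],[0,0,0]],[0.7,[-0.001,0,-0.02],[0,0,0]],[0.7,[0,0,-0.03],[0,0,0]],[1,[0,0,0],[0,0,0]],[1,[0,0,0],[0,0,0]],[1,[0,0,0],[0,0,0]],[1,[0,0,0],[0,0,0]]]'; python3 -m crank '[[1,[0,0,0.008],[0,0,0]],[1,[0,0,0.006],[0,0,0]],[1,[0,0,0],[0,0,0]]]';python3 -c "
from h import *
knob()"
```

```text
time: 21.65
tool_pos: [0.4412, 0.1647, 0.1067]
ee_rot: [-3.141, -0.003, 3.096]
wrist_force: [-0.4, -0.2, -0.1]
width: 0.0009
finger_force: 0.0
time: 21.95
tool_pos: [0.441, 0.1648, 0.0924]
ee_rot: [-3.141, -0.003, 3.096]
wrist_force: [0.1, 0.1, -0.4]
width: 0.0003
finger_force: 0.0
knob [0.4367 0.1653 0.0767] px [325.  224.2] [21  9] tcp [0.4414 0.1649 0.093 ] F [-0.9 -0.7 -0.1]
```

Now I press from above in small steps, watching the force.

```bash
python3 -m crank '[[1,[0,0,0.002],[0,0,0]],[1,[0,0,0],[0,0,0]]]'; python3 -m crank '[[1,[0,0,0.0015],[0,0,0]],[1,[0,0,0],[0,0,0]]]';python3 -m crank '[[1,[0,0,0.001],[0,0,0]],[1,[0,0,0],[0,0,0]]]'; python3 -m crank '[[1,[0,0,0.001],[0,0,0]],[1,[0,0,0],[0,0,0]]]'
```

```text
time: 22.2
tool_pos: [0.4421, 0.1651, 0.0922]
ee_rot: [3.142, -0.0, 3.096]
wrist_force: [-0.1, -0.5, 0.6]
width: 0.0004
finger_force: 0.0
time: 22.4
tool_pos: [0.4423, 0.1651, 0.0909]
ee_rot: [3.141, 0.0, 3.096]
wrist_force: [0.1, 0.1, 0.4]
width: 0.0007
finger_force: 0.0
time: 22.6
tool_pos: [0.4422, 0.1651, 0.0898]
ee_rot: [3.141, 0.0, 3.096]
wrist_force: [-1.4, 0.2, 0.2]
width: 0.0005
finger_force: 0.1
time: 22.8
tool_pos: [0.4421, 0.1651, 0.0887]
ee_rot: [3.141, -0.0, 3.096]
wrist_force: [0.4, -0.4, 0.3]
width: 0.0003
finger_force: 0.1
```

```bash
python3 -m crank '[[1,[0,0,0.001],[0,0,0]],[1,[0,0,0],[0,0,0]]]'; python3 -m crank '[[1,[0,0,0.001],[0,0,0]],[1,[0,0,0],[0,0,0]]]';python3 -m crank '[[1,[0,0,0.001],[0,0,0]],[1,[0,0,0],[0,0,0]]]'; python3 -m crank '[[1,[0,0,0.001],[0,0,0]],[1,[0,0,0],[0,0,0]]]'
```

```text
time: 23.0
tool_pos: [0.4421, 0.1651, 0.0877]
ee_rot: [3.142, -0.0, 3.096]
wrist_force: [-0.3, -0.7, -0.2]
width: 0.0007
finger_force: 0.1
time: 23.2
tool_pos: [0.4421, 0.1651, 0.0867]
ee_rot: [3.142, -0.0, 3.096]
wrist_force: [0.6, 0.1, 0.0]
width: 0.0008
finger_force: 0.2
time: 23.4
tool_pos: [0.4422, 0.1651, 0.0863]
ee_rot: [3.141, 0.0, 3.096]
wrist_force: [-0.5, -1.2, 3.0]
width: 0.0006
finger_force: 1.5
time: 23.6
tool_pos: [0.4423, 0.1652, 0.0859]
ee_rot: [3.141, 0.001, 3.096]
wrist_force: [-1.8, -1.3, 7.3]
width: 0.0004
finger_force: 3.3
```

The knob stopped firmly at a centre height of about 77 mm, which matches the 1.70 rad stop. I retreat and check.

```bash
python3 -m crank '[[1,[0,0,-0.02],[0,0,0]],[1,[0,0,-0.04],[0,0,0]],[1,[0,0,-0.04],[0,0,0]],[1,[0,0,-0.04],[0,0,0]],[1,[0,0,0],[0,0,0]]]'
python3 - <<'E'
from h import *
w=snap('wrist')
m=mask(w,(0,150,90),(6,255,255));m[:, :250]=0;m[:,400:]=0
k,_,st,c=cv2.connectedComponentsWithStats(m);i=1+np.argmax(st[1:,4]);print(c[i],st[i],plane(w,c[i],.0776),pts(w,c[i]),'expect',b2w([-97.6,52,77.6]),robot.get_obs()['time'])
cv2.imwrite('pics/fin.png',cv2.resize(w['color'][100:330,80:480,::-1],None,fx=2,fy=2,interpolation=cv2.INTER_CUBIC))
E
```

```text
time: 24.1
tool_pos: [0.4452, 0.1658, 0.2314]
ee_rot: [3.138, 0.012, 3.096]
wrist_force: [-0.1, 1.2, 0.6]
width: 0.0005
finger_force: 0.0
[323.23076923 181.34358974] [316 174  16  15 195] [[0.44192402 0.1651083  0.0776    ]] [[0.44025734 0.1651817  0.08467925]] expect [0.44112089 0.16381298 0.0776    ] 24.15
```

View pics/fin.png

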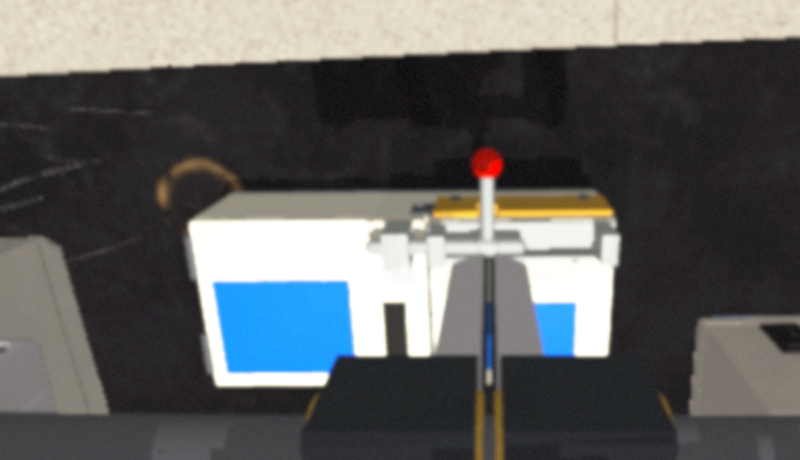

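The lid is flush and the rod runs through the keeper at (397, 243). The stem lies through the rail at (487, 208), with the knob down at (487, 163). The robot is clear, so I hand in.

```bash
python3 -c "
from bench import robot
print(robot.close_job())"
```

```text
the job is handed in; nothing more can be done
None
```

The box is locked and handed in at about 24 s: lid pressed shut, bolt through the keeper, and handle down to its stop in the notch; the robot did not go near the bottle, rack or dish.

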